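# Open the medicine safe: dial, then key, and hold

### The arm

A 6-joint arm with a two-finger parallel gripper is mounted at the origin on a cart in front of the work surface, level with it; the furniture and walls round the work are solid. World frame = base frame: x ahead of the robot, y to its left, z up, the work surface at z = 0. Lengths are in mm, angles in rad, forces in N, time in s.
With the tool pointing down it reaches from about 350 to 975 mm from the base axis. Payload 4.9 kg.
Tool frame: the origin (TCP) lies on the centre line of the jaws, within the pads' length; the fingertips stand 25 mm ahead of it and the grasp point (between the pads) lies 6 mm ahead of it; z points along the fingers, y is the line along which they close (so a half turn about z gives the same grasp; the last joint's range is limited). The gripper opens to 85 mm and grips with 20 to 120 N. Pads are 22 mm wide; open, the fingers measure 114 mm over their backs; the gripper's body (76 mm by 85 mm) begins 54 mm behind the grasp point. The pads swing forward as they close: fully open they stand 13 mm farther back than shut.
Start: joints at [1.105, 0.053, 1.613, -0, 1.476, -0.119], TCP at [212.42, 587.775, 256.304] pointing down, gripper open.
Joint ranges: [-3.01, 3.01], [-1.01, 2.22], [0.06, 2.58], [-1.02, 4.17], [0.09, 2.62], [-3.14, 3.14]. Speed limits (rad/s): [2.57, 2.57, 3.14, 3.14, 3.14, 3.14].

### API

Orientations are given as a unit quaternion [x, y, z, w].
In Python, from cell import arm, cams, sign_off, spotter gives the robot as it stands.
- The arm moves only by the shell command python3 -m creep 'ROWS' [OPENING] [FORCE]. ROWS is JSON, a list of rows, each a list of 2 entries, a list of its own where there are three numbers: the shift along the tool's x, y, z as a fraction of full scale, then the turn, a rotation vector about the tool's x, y, z as a fraction of full scale. In form: [[[dx, dy, dz], [wx, wy, wz]], ...]. A call has 1 to 5 rows; each row shifts and turns the commanded pose from where the row before left it, along the tool's axes as they then stand; what a row does not reach is not made up. Full scale, the value 1, is 150 mm for a shift and pi rad for a turn. A row lasts 1/12 s, in which the tool goes at most 41.7 mm and 7.16 degrees, less where a joint would pass 70% of its speed; a pose out of reach is approached as far as the arm can. A call with a number of a shift or a turn outside -1 to 1 is refused whole. A call with a gripper value outside its range is refused whole. OPENING is the opening, from -1 (shut) to 1 (fully open), set as the call begins (- or left out, the last holds). The fingers move at their own pace and stop on an object; FORCE is the grip in N (left out, the last holds). Time passes only in rows, so rows that do not move let the fingers close. It gives the time, the measured TCP pose, the force, the opening and the grip force at its end, in the units of the state.
- arm.get_obs(): the state, without advancing time (a new reading comes with each control period).
- cams.grab_frame(name): name is "side" or "top" or "wrist"; returns a dict with "img" (400x640x3 uint8, red, green, blue), "mtx" (3x3 intrinsics, pixels), "cam_to_world" (4x4, takes a point from camera to world coordinates); the wrist camera has in their place "mount" (4x4, takes a point from camera to tool coordinates, whose origin is the TCP and whose axes are the flange's). Camera axes: x right, y up, looking along -z (the intrinsics and any distortion apply to the point x, -y, -z); pixel columns grow to the right and rows downward; lengths in mm; the calibration is good to about 2 mm. A picture is of the moment at which its call begins: read the wrist's pose just before it. There is no depth.
- sign_off(): hands the job in; it is judged then, once.
Trained networks look in a picture, given as the dict that the camera call returned (one of the last four; its "shot" number tells which), for a name from the list of things; names that differ only in an ending like _2 or _b are one class to them, and where a whole thing is asked for, a point or a joint stands for the part that bears it (a point fixed in the world has none). Each returns a list of dicts, best first, with "conf" (0 to 1); they miss things now and then, are a little off and sometimes report something else, mostly with a low value. They report only what shows in the picture. A call takes as long as a camera call. They do not tell look-alikes from the thing itself.
- spotter.regions_of(picture, thing): "pixels" (400x640 bool, what is visible of it) and "bbox" ([centre column, centre row, width, height] in pixels, round what is visible of it).
The state is a dict: "time": time; "joints": joint angles; "joint_vel": joint speeds; "joint_efforts": joint torques, N m; "ee_pos": TCP position; "eef_rot": TCP orientation; "ft_force": force on the tool from outside, world axes, zero at the start; "moment": the same for the moment, N m; "finger_gap": opening from 0.0 (shut) to 1.0 (fully open); "grip_force": force on a finger pad.
Only numpy, scipy, OpenCV 4.12 (cv2) and the standard library are available. Lean on these libraries where they do the work, as an engineer would, in place of code of your own. Each camera call takes 0.05 s, during which the arm holds its last target. There are 200 camera calls.

### The job

The lid of the small medicine safe on the worktop is held shut by a dial and a key lock. Turn the dial's pointer to 40 (the fourth long mark clockwise from the triangle), then take the round-headed key out of the wooden key block, push it fully home in the lock and turn it a quarter turn clockwise to its stop. The lock springs back, so finish while still gripping the key and holding it turned, so that I can lift the lid; leave the oblong-headed key in the block, and leave the cup, the spice jar and the salt shaker where they are.

Things in the scene. Friction and masses are not known exactly. Their poses are not given: they have to be found in the camera images.
- safe: Medicine safe: white steel box 200 mm deep (its x), 250 mm wide (y), 90 mm high, fixed to the worktop. Origin at the centre of its underside, z up; the front with the steel lifting lip faces its -x, roughly to the robot. On the flat lid top (90 mm up) stand the dial, at x -25, y +62 mm, and the key lock, at x -25, y -62 mm. The lid stays shut during this job.
- dial (a joint): Dial angle, rad, clockwise seen from above: 0 = pointer at the triangle, 2*pi/10 per long mark, so 40 = 2.513. Range 0 to 6.1. Turning takes about 0.04 N m; it stays where it is left.
- dial_scale (a point): Centre of the dial's fixed scale, on the top of a black disc 96 mm across, 3 mm above the lid. Axes as the safe's. The white triangle at the rim, on the +x side (away from the lip), is 0; the nine long white marks are 10 to 90, clockwise; a short mark midway between two tens is 5 more.
- dial_grip (a point): On the dial's axis, 27 mm above the lid, the height to grip. The aluminium knob is a bar 40 mm long (this frame's x), 10 mm thick (y), 6.5 to 33 mm above the lid, on a disc 42 mm across whose top is 6.5 mm above the lid. The frame turns with the knob; +x is the pointer end, with a small narrow nose at its foot and a black line along the top from the middle to that end.
- plug (a joint): Angle of the lock's plug, rad, clockwise seen from above: 0 at rest, stop at 1.571. A spring turns it back to 0 when let go (0.05 N m at rest, 0.13 N m at the stop). A bar inside stops the plug at about 0.3 rad unless the dial stands at 40 (within about 3 units).
- lock_mouth (a point): Centre of the keyway's mouth on the plug's face, 97 mm above the safe's underside, inside a steel rosette 39 mm across that stands 1.5 mm higher (opening 29 mm). The keyway goes straight down 36 mm, 16 mm along this frame's x, 6 mm along y, mouth chamfered 1 mm. The frame turns with the plug; at rest its axes are the safe's.
- lock_pins (a point): Middle of the three sticky sprung pins that stand in the keyway on one narrow side, 8, 15 and 22 mm below the mouth. The blade sticks on them, about 12 and 5 mm before home: it passes with a steady push of about 8 to 15 N, or with less if it is wiggled a little (0.07 rad each way) about its axis between pushes.
- key_block: Beech key block 150 mm long (its x), 54 mm wide, 46 mm high (foot 158 x 62 mm), fixed to the worktop; origin at the centre of its underside. Two slots in its top, 36 mm either side of the middle along its x, hold the two keys upright, heads up, heads in one plane.
- round_key_head (a point): Centre of the head of the safe's key. Head: black round disc 36 mm across, 10 mm thick (along this frame's y); grip it across the thickness. z points up, from blade to head. The underside of the steel collar (20 mm across) is 29 mm below this point: it rests on the block's top, or, fully home, on the plug's face, this point then 29 mm above lock_mouth. Weight 45 g.
- round_key_tip (a point): Tip of that key's blade, 60 mm below the head's centre. The flat steel blade below the collar is 31 mm long, 14 mm wide over its notched edges (along x), 4 mm thick (along y), with a narrower tip. Both edges are notched alike: it fits either way round. It has about 0.2 rad of play in the keyway.
- oblong_key_head (a point): Another key, not for this lock, at the centre of its head: like the safe's key, but with a narrow oblong head, 20 mm wide and 36 mm high with straight sides. Stands in the other slot of the block; which key stands in which slot changes.
- espresso_cup: Small dotted espresso cup, 63 x 92 x 55 mm, a bystander; origin under its middle.
- spice_jar: Spice jar with a red lid, 45 mm across and 106 mm high, a bystander; origin under its middle.
- salt_shaker: Salt shaker, 44 mm across and 90 mm high, a bystander; origin under its middle.
Things that resemble listed ones, but are neither listed nor needed, are in the scene too. Leave any orange or red look-alike of the part that bears round_key_head alone.

How it is judged (in metres and radians):
On the way, in this order (a step that is already met when the one before it is completed fails the run):
1. the dial stands at 40 (within 2.5 units) while the key is still out of the lock (value of joint dial between 2.356 and 2.67 rad and distance between round_key_head and lock_mouth above 0.08 m), for 0.2 s.
2. the round-headed key is fully home in the lock, not yet turned (z of round_key_head in the frame of lock_mouth below 0.0315 m and horizontal distance between round_key_head and lock_mouth below 0.005 m and angle between round_key_head's own z axis and vertical below 0.12 rad and value of joint plug below 0.4 rad), for 0.2 s.
3. the key has turned the lock a quarter turn clockwise (value of joint plug above 1.25 rad and z of round_key_head in the frame of lock_mouth below 0.0315 m), for 0.3 s.
At the end, for the whole second after the job is handed in: Dial at 40 within 2.5 units; round-headed key within 2.5 mm of fully home and upright, gripped and holding the lock still past 1.25 rad (stop 1.571); oblong-headed key in the block (moved under 15 mm); cup, jar and shaker moved under 30 mm (all of step 3 and value of joint dial between 2.356 and 2.67 rad and velocity of joint plug between -0.1 and 0.1 rad/s and horizontal distance between round_key_head and lock_mouth below 0.005 m and angle between round_key_head's own z axis and vertical below 0.12 rad and contact force between the fingers and round_key above 2 N and distance of oblong_key_head from where it was at the start of the episode below 0.015 m and distance of each of espresso_cup, spice_jar, salt_shaker from where it was at the start of the episode below 0.03 m); the arm keeps its last pose, push and grip.
It fails at once if the oblong-headed key is pulled out of the block (distance of oblong_key_head from where it was at the start of the episode above 0.015 m).
It fails at once if the cup, the spice jar or the salt shaker is knocked away (distance of any of espresso_cup, spice_jar, salt_shaker from where it was at the start of the episode above 0.03 m).
It also fails if it takes over 72 s, if anything falls off the work surface, if the arm or the gripper's body presses on something with over 40 N, if the wrist force passes 120 N, or if a joint passes its speed limit or range.

## Working session

There is one attempt and no reset: what is moved stays moved. The work goes in short steps, Python scripts to look and compute and a shell command to move; the robot and the scene stay as the last step left them, time stands still between calls to the robot, and variables do not carry over. Pictures are saved under pics/ and viewed, at most 13 in all, crops included, and the job is handed in when it is done.

```bash
mkdir -p pics; ls; cat > h.py <<'E'
import numpy as np, cv2
from cell import arm, cams, sign_off, spotter
from scipy.spatial.transform import Rotation as R
def save(f,name): cv2.imwrite('pics/'+name,cv2.cvtColor(f,cv2.COLOR_RGB2BGR))
def c2w(f,o=None):
    if 'cam_to_world' in f: return np.array(f['cam_to_world'])
    T=np.eye(4); T[:3,:3]=R.from_quat(o['eef_rot']).as_matrix(); T[:3,3]=o['ee_pos']
    return T@np.array(f['mount'])
def ray(f,px,o=None):
    T=c2w(f,o); K=np.array(f['mtx']); d=np.linalg.solve(K,[px[0],px[1],1]); d=d*[1,-1,-1]
    return T[:3,3],T[:3,:3]@d
def atz(f,px,z,o=None):
    c,d=ray(f,px,o); return c+d*(z-c[2])/d[2]
def proj(f,p,o=None):
    T=np.linalg.inv(c2w(f,o)); q=T[:3,:3]@np.array(p)+T[:3,3]; q=q*[1,-1,-1]; u=np.array(f['mtx'])@q; return u[:2]/u[2]
E
python3 - <<'E'
from h import *
o=arm.get_obs(); print(o)
ims=[]
for n in ['top','side']:
    f=cams.grab_frame(n); print(f.keys()); print(n,np.round(f['mtx'],1).tolist(),np.round(f['cam_to_world'],3).tolist())
    save(f['img'],n+'0.png')
    for t in ['safe','dial','plug','key_block','round_key_head','oblong_key_head','espresso_cup','spice_jar','salt_shaker']:
        for r in spotter.regions_of(f,t)[:3]: print(n,t,round(r['conf'],2),np.round(r['bbox'],1))
E
```

```text
pics
{'time': 0.0, 'joints': array([ 1.10501492e+00,  5.33610550e-02,  1.61432734e+00, -1.78829756e-05,
        1.47600419e+00, -1.19014798e-01]), 'joint_vel': array([-0.00192914, -0.00085401, -0.00088175, -0.00095568, -0.00076954,
        0.00032351]), 'joint_efforts': array([ 7.79709735e-04, -3.93682158e+01, -3.70181000e+01, -1.11410063e-04,
        7.24529615e-03, -2.94798959e-06]), 'ee_pos': array([212.15874244, 587.2650569 , 255.04045595]), 'eef_rot': array([ 1.72514970e-01,  9.85006336e-01, -1.00796572e-03, -2.94129233e-04]), 'ft_force': array([0.38840207, 0.52585523, 0.26168125]), 'moment': array([-0.03582327,  0.01347776,  0.00452244]), 'grip_force': 0.0, 'finger_gap': 0.9997734136920673}
dict_keys(['img', 'mtx', 'cam_to_world', 'shot'])
top [[405.8, 0.0, 316.7], [0.0, 405.8, 202.9], [0.0, 0.0, 1.0]] [[-0.015, 0.998, -0.067, 470.249], [-1.0, -0.015, -0.002, -0.654], [-0.003, 0.067, 0.998, 1383.803], [0.0, 0.0, 0.0, 1.0]]
top dial 0.7 [271.4 199.2  14.5  16.7]
top key_block 0.5 [219.4 244.8  11.4  11.7]
top round_key_head 0.55 [390.8 207.9   6.7   8.2]
top round_key_head 0.49 
[... 288 characters left out ...]
2 [220.8 246.3  18.2  13.4]
dict_keys(['img', 'mtx', 'cam_to_world', 'shot'])
side [[384.6, 0.0, 323.6], [0.0, 384.6, 199.3], [0.0, 0.0, 1.0]] [[0.988, 0.061, -0.144, 426.525], [-0.157, 0.377, -0.913, -1009.95], [-0.001, 0.924, 0.382, 514.009], [0.0, 0.0, 0.0, 1.0]]
side safe 0.97 [322.6 203.9  75.4  61. ]
side key_block 0.56 [313.5 295.6  75.   42.6]
side round_key_head 0.85 [299.5 277.4  19.3  26.3]
side round_key_head 0.64 [247.3 305.1  14.3  31.7]
side oblong_key_head 0.71 [320.  204.8  73.3  65.1]
side oblong_key_head 0.57 [332.1 279.1   6.5  19.3]
side espresso_cup 0.66 [386.5 245.9  27.7  25.7]
side spice_jar 0.53 [286.  176.5  14.3  32.8]
side spice_jar 0.46 [387.7 244.8  33.   30.3]
```

```bash
python3 - <<'E'
import cv2
a=cv2.imread('pics/top0.png'); b=cv2.imread('pics/side0.png')
a=cv2.resize(a[110:310,190:460],(800,592),interpolation=cv2.INTER_CUBIC); cv2.imwrite('pics/a.png',a)
b=cv2.resize(b[140:340,200:460],(780,600),interpolation=cv2.INTER_CUBIC); cv2.imwrite('pics/b.png',b)
E
```

```text
(no output)
```

View pics/a.png

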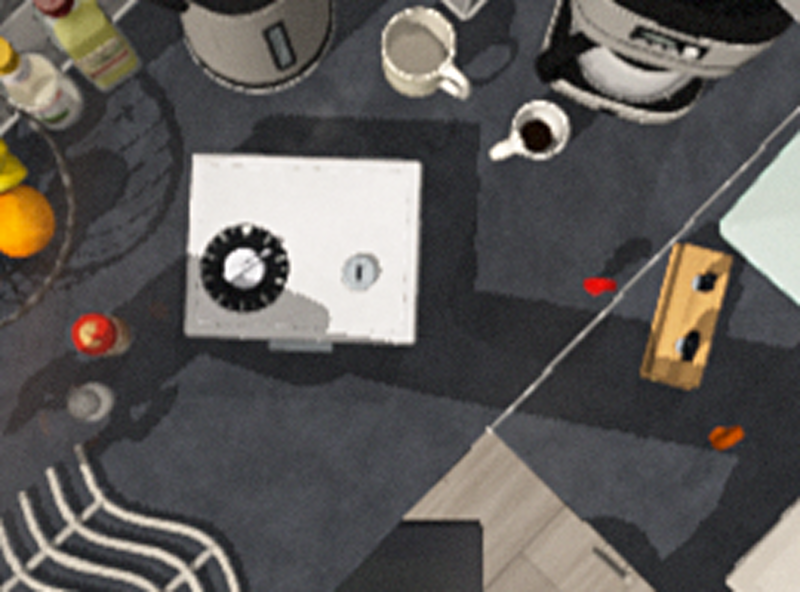

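View pics/b.png

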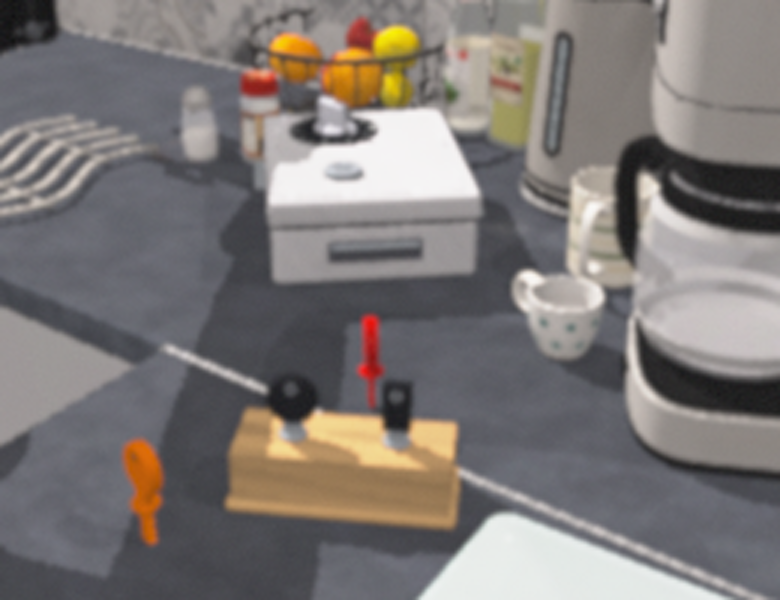

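Top crop: dial at crop (243,268) with its pointer up-right, triangle at (247,230), keyway at (360,271), round key at (687,345) (the end nearer the robot), oblong key at (705,282). The side crop confirms that the round head is at the -x end of the block.

```bash
python3 - <<'E'
from h import *
f=cams.grab_frame('top'); s=cams.grab_frame('side')
k=800/270
def A(u,v,z): return atz(f,(190+u/k,110+v/k),z)
for n,(u,v,z) in dict(fl=(193,155,90),fr=(420,160,90),nr=(415,343,90),nl=(185,335,90),dialscale=(245,267,93),lock=(360,271,97),rk=(687,345,75),ok=(705,282,75),jar=(93,334,106),shaker=(90,402,90),cup=(537,133,40),bl1=(680,245,46),bl2=(730,258,46),bl3=(700,388,46),red=(600,286,20),orange=(727,437,20)).items():
    print(n,np.round(A(u,v,z),1))
w=cams.grab_frame('wrist'); print(w['mtx'],w['mount'])
r=spotter.regions_of(s,'round_key_head')[0]
print(r['bbox'])
c1,d1=ray(s,r['bbox'][:2]); 
c2,d2=ray(f,(190+687/k,110+345/k))
t=np.linalg.lstsq(np.c_[d1,-d2],c2-c1,rcond=None)[0]; print(c1+t[0]*d1,c2+t[1]*d2)
E
```

```text
fl [691.4 198.2  90. ]
fr [682.2 -48.3  90. ]
nr [483.9 -39.5  90. ]
nl [496.2 207.7  90. ]
dialscale [568.3 142.2  93. ]
lock [561.9  18.4  97. ]
rk [ 477.6 -335.2   75. ]
ok [ 545.8 -357.    75. ]
jar [498.4 302.9 106. ]
shaker [425.9 309.8  90. ]
cup [ 719.1 -182.7   40. ]
bl1 [ 589.2 -338.4   46. ]
bl2 [ 573.9 -393.7   46. ]
bl3 [ 430.  -355.5   46. ]
red [ 546.2 -252.7   20. ]
orange [ 373.8 -391.    20. ]
[[305.25977949   0.         315.65372661]
 [  0.         305.25977949 189.73408592]
 [  0.           0.           1.        ]] [[-1.01659999e-03  9.55054689e-01  2.96427914e-01  7.63313611e+01]
 [ 9.99999356e-01  1.12035240e-03 -1.80139840e-04  6.37777101e-02]
 [-5.04147122e-04  2.96427540e-01 -9.55055213e-01 -1.18202920e+02]
 [ 0.00000000e+00  0.00000000e+00  0.00000000e+00  1.00000000e+00]]
[298.0, 276.6, 19.4, 22.1]
[ 479.17265702 -338.09355207   64.2447997 ] [ 477.61906375 -337.99456039   64.21081668]
```

```bash
for i in 1 2 3 4; do python3 -m creep '[[[-0.162,-0.099,0],[0,0,0]],[[-0.162,-0.099,0],[0,0,0]],[[-0.162,-0.099,0],[0,0,0]],[[-0.162,-0.099,0],[0,0,0]],[[-0.162,-0.099,0],[0,0,0]]]'; done; python3 -m creep '[[[0,0,0],[0,0,0]],[[0,0,0],[0,0,0]]]'
python3 - <<'E'
from h import *
o=arm.get_obs(); w=cams.grab_frame('wrist'); print(o['ee_pos'],o['eef_rot'],o['joints'],np.abs(o['joint_vel']).max())
np.save('o.npy',np.r_[o['ee_pos'],o['eef_rot']]); save(w['img'],'w1.png')
for t in ['dial','safe','lock_mouth','plug']:
    for r in spotter.regions_of(w,t)[:2]: print(t,round(r['conf'],2),np.round(r['bbox'],1))
for p in ([568,142,93],[562,18,97]): print(proj(w,p,o))
E
```

```text
time: 1.62
ee_pos: [302.0, 475.6, 256.4]
eef_rot: [0.172, 0.985, 0.0, 0.0]
ft_force: [1.0, -0.4, -0.2]
finger_gap: 1.004
grip_force: 0.0
time: 2.03
ee_pos: [391.2, 364.4, 256.5]
eef_rot: [0.172, 0.985, 0.0, 0.0]
ft_force: [0.9, 0.5, 0.1]
finger_gap: 0.995
grip_force: 0.0
time: 2.45
ee_pos: [480.3, 253.2, 256.5]
eef_rot: [0.173, 0.985, 0.0, 0.0]
ft_force: [-0.1, -0.2, 0.4]
finger_gap: 0.997
grip_force: 0.0
time: 2.87
ee_pos: [569.3, 142.0, 256.4]
eef_rot: [0.173, 0.985, 0.0, 0.0]
ft_force: [0.4, 0.7, 0.1]
finger_gap: 0.999
grip_force: 0.0
time: 3.03
ee_pos: [569.1, 142.2, 256.2]
eef_rot: [0.174, 0.985, 0.0, -0.0]
ft_force: [0.5, 0.9, -0.1]
finger_gap: 1.002
grip_force: 0.0
[569.08228977 142.20039042 256.1627723 ] [ 1.73717784e-01  9.84795443e-01  5.69319046e-05 -2.51462226e-04] [ 1.17915618e-01 -3.75742031e-02  1.70389631e+00  2.55205522e-04
  1.47571928e+00 -1.10369777e+00] 0.03606810085751031
dial 0.76 [318.7 181.   47.2  48. ]
safe 0.57 [257.5 197.5 294.8 237. ]
lock_mouth 0.77 [196.3 213.3  23.8  26.5]
plug 0.78 [197.4 212.8  32.9  28.2]
[314.92990289 177.85470546]
[193.58413862 215.46561544]
```

View pics/w1.png

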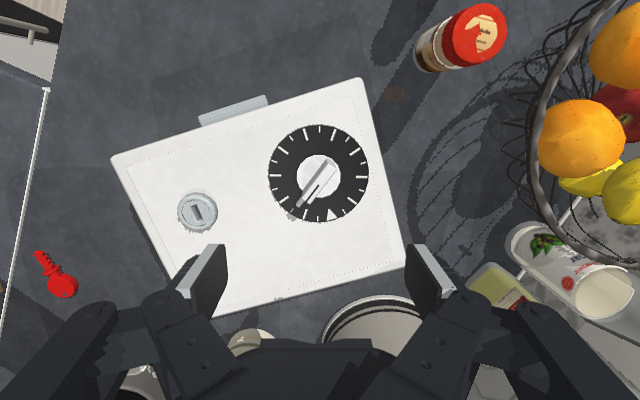

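Wrist view: dial at (318,174), triangle at (331,214), pointer nose at about (290,217), lock at (197,213). I'll rectify it to metric views.

```bash
cat >> h.py <<'E'
def rect(f,o,cx,cy,z,half,s):
    # image up = +x world, right = -y ; s px/mm
    n=int(2*half*s); 
    src=np.float32([proj(f,[cx+a,cy+b,z],o) for a,b in((half,half),(half,-half),(-half,-half),(-half,half))])
    H=cv2.getPerspectiveTransform(src,np.float32([[0,0],[n,0],[n,n],[0,n]]))
    return cv2.warpPerspective(f['img'],H,(n,n),flags=cv2.INTER_CUBIC)
E
python3 - <<'E'
from h import *
o=arm.get_obs(); w=cams.grab_frame('wrist')
s=5
a=rect(w,o,568,142,93,56,s); b=rect(w,o,568,142,123,56,s); c=rect(w,o,562,18,97,28,s)
g=cv2.cvtColor(a,cv2.COLOR_RGB2GRAY)
m=(g<70).astype(np.uint8); m=cv2.morphologyEx(m,cv2.MORPH_CLOSE,np.ones((25,25)))
cs=max(cv2.findContours(m,0,2)[0],key=cv2.contourArea); h=cv2.convexHull(cs)
e=cv2.fitEllipse(h); print('disc',e, 'world',568+56-e[0][1]/s,142+56-e[0][0]/s)
im=np.zeros((560,800,3),np.uint8); im[:400,:400]=cv2.resize(a,(400,400)); im[:400,400:]=cv2.resize(b,(400,400)); 
for q,(x0) in ((im,0),(im,400)): cv2.line(q,(x0+200,195),(x0+200,205),(255,0,0),1); cv2.line(q,(x0+195,200),(x0+205,200),(255,0,0),1)
im[400:560,:160]=cv2.resize(c,(160,160))
save(im,'r1.png')
# rosette
gc=cv2.cvtColor(c,cv2.COLOR_RGB2GRAY)
# lid corners via white mask
G=cv2.cvtColor(rect(w,o,590,80,90,160,2),cv2.COLOR_RGB2GRAY); 
mm=cv2.morphologyEx((G>170).astype(np.uint8),cv2.MORPH_CLOSE,np.ones((9,9)))
cc=max(cv2.findContours(mm,0,2)[0],key=cv2.contourArea); r=cv2.minAreaRect(cc); print('lid',r,590+160-r[0][1]/2,80+160-r[0][0]/2)
E
```

```text
disc ((261.3175354003906, 285.8119812011719), (472.75335693359375, 473.0724182128906), 94.12559509277344) world 566.8376037597657 145.7364929199219
lid ((312.7745666503906, 335.42022705078125), (493.3608093261719, 414.4220275878906), 3.094058036804199) 582.2898864746094 83.61271667480469
```

View pics/r1.png

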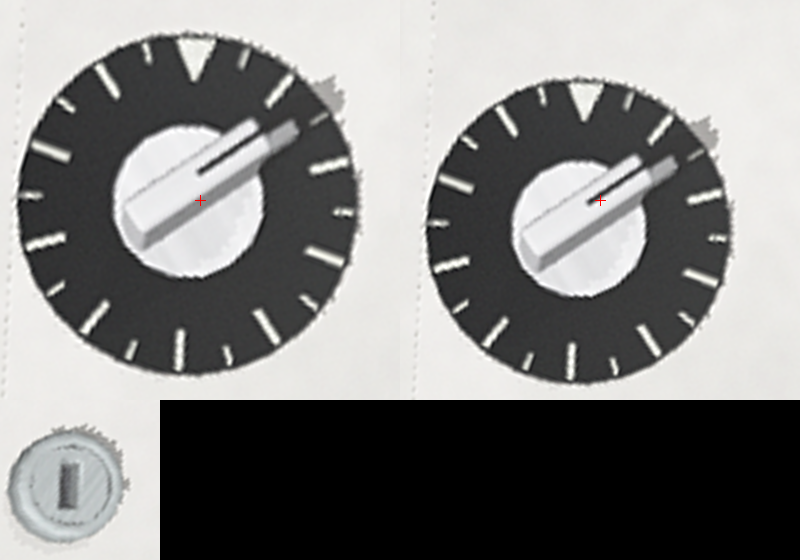

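Disc centre is about (566.8,145.7) and the lock about (560.3,21.9). They are 124 mm apart as specified, giving a safe yaw of -0.053. The pointer is about 51° clockwise from the triangle, so a turn of about 1.63 rad is needed. First I align the tool and descend.

```bash
python3 -m creep '[[[0,0,0],[0,0,0.0378]],[[0,0,0],[0,0,0.0378]],[[0,0,0],[0,0,0.0378]],[[0,0,0],[0,0,0.0378]],[[0,0,0],[0,0,0.0378]]]'
python3 -m creep '[[[0.028,0.001,0.12],[0,0,0]],[[0,0,0.15],[0,0,0]],[[0,0,0.15],[0,0,0]],[[0,0,0],[0,0,0]],[[0,0,0],[0,0,0]]]'
python3 - <<'E'
from h import *
o=arm.get_obs(); w=cams.grab_frame('wrist'); print(o['ee_pos'],R.from_quat(o['eef_rot']).as_matrix().round(3)[:,:2])
save(w['img'],'w2.png')
s=5;a=rect(w,o,566.8,145.7,93,56,s)
g=cv2.cvtColor(a,cv2.COLOR_RGB2GRAY)
m=(g<70).astype(np.uint8); m=cv2.morphologyEx(m,cv2.MORPH_CLOSE,np.ones((25,25)))
cs=max(cv2.findContours(m,0,2)[0],key=cv2.contourArea); e=cv2.fitEllipse(cv2.convexHull(cs)); print('disc',e, 'world',566.8+56-e[0][1]/s,145.7+56-e[0][0]/s)
E
```

```text
time: 3.75
ee_pos: [568.2, 144.0, 256.4]
eef_rot: [0.455, 0.89, 0.0, 0.0]
ft_force: [-0.0, 0.1, 0.2]
finger_gap: 0.998
grip_force: 0.0
time: 4.17
ee_pos: [565.0, 147.1, 192.0]
eef_rot: [0.453, 0.892, -0.001, -0.001]
ft_force: [0.2, 0.4, -0.3]
finger_gap: 1.0
grip_force: 0.0
[564.98677525 147.14163793 192.03741102] [[-0.59   0.807]
 [ 0.807  0.59 ]
 [ 0.002 -0.003]]
disc ((279.99334716796875, 279.8289489746094), (473.8882751464844, 474.76025390625), 47.30216979980469) world 566.8342102050781 145.70133056640623
```

View pics/w2.png

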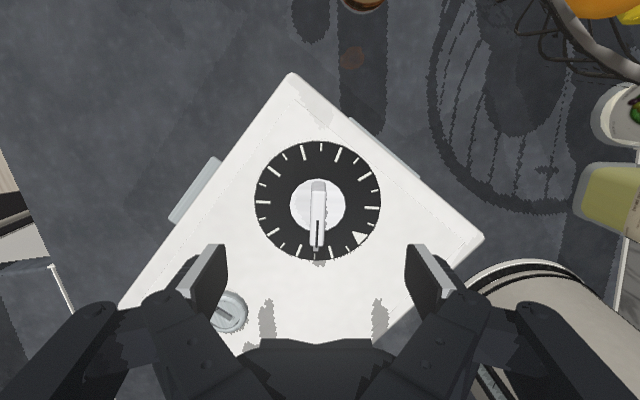

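The bar is vertical and centred between the jaws (knob at (317,205)), and its centre repeats to 0.1 mm. Descend and grip.

```bash
python3 -m creep '[[[-0.015,0.004,0.12],[0,0,0]],[[0,0,0.12],[0,0,0]],[[0,0,0.12],[0,0,0]],[[0,0,0.08],[0,0,0]],[[0,0,0],[0,0,0]]]'
python3 -m creep '[[[0,0,0],[0,0,0]],[[0,0,0],[0,0,0]],[[0,0,0],[0,0,0]],[[0,0,0],[0,0,0]],[[0,0,0],[0,0,0]]]' -1 40
python3 -m creep '[[[0,0,0],[0,0,0]],[[0,0,0],[0,0,0]],[[0,0,0],[0,0,0]],[[0,0,0],[0,0,0]],[[0,0,0],[0,0,0]]]'
```

```text
time: 4.63
ee_pos: [567.1, 145.3, 125.8]
eef_rot: [0.453, 0.891, -0.001, -0.001]
ft_force: [-0.9, 0.3, 0.3]
finger_gap: 1.0
grip_force: 0.0
time: 5.05
ee_pos: [568.6, 145.4, 128.4]
eef_rot: [0.453, 0.891, 0.0, 0.001]
ft_force: [1.3, -0.6, 0.2]
finger_gap: 0.3
grip_force: 0.0
time: 5.47
ee_pos: [567.9, 144.8, 128.0]
eef_rot: [0.453, 0.891, -0.001, -0.0]
ft_force: [-3.3, -3.6, 5.1]
finger_gap: 0.105
grip_force: 41.7
```

```bash
python3 -m creep '[[[0,0,0],[0,0,0.037]],[[0,0,0],[0,0,0.037]],[[0,0,0],[0,0,0.037]],[[0,0,0],[0,0,0.037]],[[0,0,0],[0,0,0.037]]]'
python3 -m creep '[[[0,0,0],[0,0,0.037]],[[0,0,0],[0,0,0.037]],[[0,0,0],[0,0,0.037]],[[0,0,0],[0,0,0.037]],[[0,0,0],[0,0,0.037]]]'
python3 -m creep '[[[0,0,0],[0,0,0.037]],[[0,0,0],[0,0,0.037]],[[0,0,0],[0,0,0.037]],[[0,0,0],[0,0,0.037]],[[0,0,0],[0,0,0]]]'
python3 -m creep '[[[0,0,0],[0,0,0]],[[0,0,0],[0,0,0]],[[0,0,0],[0,0,0]]]'
python3 - <<'E'
from h import *
o=arm.get_obs(); M=R.from_quat(o['eef_rot']).as_matrix(); print(np.degrees(np.arctan2(M[1,1],M[0,1])),o['ft_force'],o['moment'],o['joints'])
E
```

```text
time: 5.88
ee_pos: [567.6, 144.7, 128.0]
eef_rot: [0.692, 0.722, -0.001, -0.0]
ft_force: [-5.1, -4.5, 6.7]
finger_gap: 0.107
grip_force: 41.9
time: 6.3
ee_pos: [567.2, 144.8, 128.0]
eef_rot: [0.87, 0.494, -0.001, -0.0]
ft_force: [-6.2, -3.5, 7.8]
finger_gap: 0.107
grip_force: 42.0
time: 6.72
ee_pos: [567.0, 145.0, 128.0]
eef_rot: [0.96, 0.281, -0.002, 0.0]
ft_force: [-7.8, -2.4, 8.6]
finger_gap: 0.108
grip_force: 42.1
time: 6.97
ee_pos: [567.0, 145.0, 128.0]
eef_rot: [0.959, 0.283, -0.002, -0.0]
ft_force: [-8.4, -2.8, 7.8]
finger_gap: 0.107
grip_force: 42.1
-57.12883693035889 [-8.36574812 -2.7925188   7.80324154] [-0.46151255  1.12659654 -0.03714251] [ 1.23458823e-01  7.40358949e-02  1.81319929e+00 -5.55671466e-04
  1.25763942e+00  1.12071566e+00]
```

```bash
python3 -m creep '[[[0,0,0],[0,0,0]],[[0,0,0],[0,0,0]],[[0,0,0],[0,0,0]],[[0,0,0],[0,0,0]],[[0,0,0],[0,0,0]]]' 1
python3 -m creep '[[[0,0,-0.1],[0,0,0]],[[0,0,-0.2],[0,0,0]],[[0,0,-0.2],[0,0,0]],[[0,0,-0.2],[0,0,0]],[[0,0,-0.15],[0,0,0]]]' 1
python3 -m creep '[[[0,0,0],[0,0,0]],[[0,0,0],[0,0,0]]]' 1
python3 - <<'E'
from h import *
o=arm.get_obs(); w=cams.grab_frame('wrist'); print(o['ee_pos'],proj(w,[566.8,145.7,93],o))
a=rect(w,o,566.8,145.7,93,56,7); c=rect(w,o,560,22,97,56,7); save(np.hstack([cv2.resize(a,(400,400)),cv2.resize(c,(400,400))]),'r2.png')
E
```

```text
time: 7.38
ee_pos: [568.1, 145.4, 127.1]
eef_rot: [0.959, 0.283, 0.0, -0.0]
ft_force: [0.4, 0.3, -0.5]
finger_gap: 0.812
grip_force: 0.0
time: 7.8
ee_pos: [568.7, 145.5, 257.8]
eef_rot: [0.959, 0.283, 0.002, 0.0]
ft_force: [1.2, -0.0, -0.0]
finger_gap: 1.001
grip_force: 0.0
time: 7.97
ee_pos: [568.9, 145.4, 256.7]
eef_rot: [0.959, 0.283, 0.002, 0.0]
ft_force: [-0.4, -0.1, -0.8]
finger_gap: 1.002
grip_force: 0.0
[568.92595872 145.44079406 256.6777142 ] [314.67477717 180.01095533]
```

View pics/r2.png

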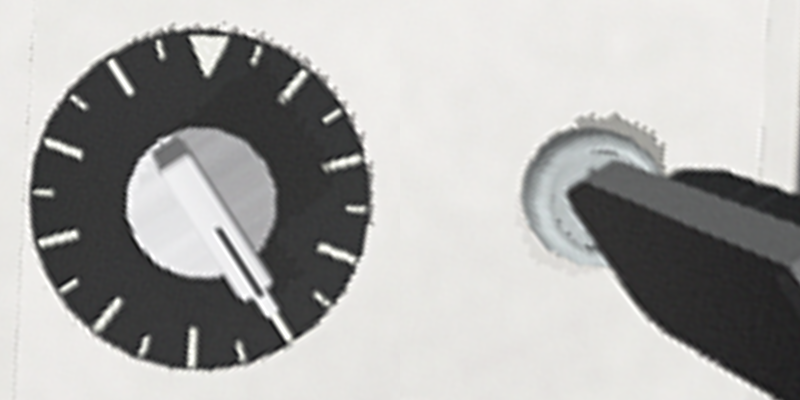

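Pointer lies on the fourth long mark (crop (290,340)), so the dial is done. Now re-orient and go above the key.

```bash
for i in 1 2 3 4; do python3 -m creep '[[[0,0,0],[0,0,-0.036]],[[0,0,0],[0,0,-0.036]],[[0,0,0],[0,0,-0.036]],[[0,0,0],[0,0,-0.036]],[[0,0,0],[0,0,-0.036]]]' >/dev/null; done
for i in 1 2 3 4; do python3 -m creep '[[[-0.02,-0.1627,0],[0,0,0]],[[-0.02,-0.1627,0],[0,0,0]],[[-0.02,-0.1627,0],[0,0,0]],[[-0.02,-0.1627,0],[0,0,0]],[[-0.02,-0.1627,0],[0,0,0]]]' >/dev/null; done
python3 -m creep '[[[0,0,0],[0,0,0]],[[0,0,0],[0,0,0]]]' 1
python3 - <<'E'
from h import *
o=arm.get_obs(); w=cams.grab_frame('wrist'); print(o['ee_pos'],o['joints'])
for t in ['round_key_head','oblong_key_head','key_block']:
    for r in spotter.regions_of(w,t)[:3]: print(t,round(r['conf'],2),np.round(r['bbox'],1),atz(w,r['bbox'][:2],75,o).round(1))
save(w['img'],'w3.png')
E
```

```text
time: 11.52
ee_pos: [477.1, -338.4, 252.0]
eef_rot: [0.153, 0.988, 0.001, -0.002]
ft_force: [0.1, 0.3, -0.3]
finger_gap: 1.002
grip_force: 0.0
[ 477.12801006 -338.40699989  252.00766542] [-7.44243488e-01 -3.64371542e-02  1.70974835e+00  3.21892046e-04
  1.47281325e+00 -2.00714049e+00]
round_key_head 0.94 [217.9  55.5  59.1  58.1] [ 345.4 -387.3   75. ]
round_key_head 0.84 [317.1 175.7  20.9  37.5] [ 477.7 -336.5   75. ]
round_key_head 0.81 [410.1 225.1  30.8  52.6] [ 558.4 -259.6   75. ]
oblong_key_head 0.59 [317.8 238.7  16.9  35.3] [ 543.8 -356.7   75. ]
key_block 0.78 [316.  192.2  51.7 135.5] [ 493.8 -342.8   75. ]
```

View pics/w3.png

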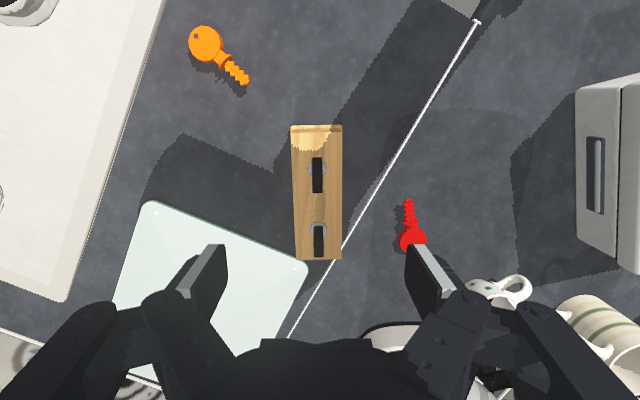

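Round key at (317,176), oblong at (318,239). The block is vertical between the jaws. The side view already showed that the -x key, at the top of this image, is the round one. Next I measure the block's yaw and get a second look from lower down.

```bash
cat > k.py <<'E'
from h import *
o=arm.get_obs(); w=cams.grab_frame('wrist'); M=R.from_quat(o['eef_rot']).as_matrix(); print(o['ee_pos'],'yaw_y',np.degrees(np.arctan2(M[1,1],M[0,1])))
a=rect(w,o,510,-346,46,110,4); hsv=cv2.cvtColor(a,cv2.COLOR_RGB2HSV)
m=((hsv[...,0]>8)&(hsv[...,0]<28)&(hsv[...,1]>60)&(hsv[...,2]>90)).astype(np.uint8); m=cv2.morphologyEx(m,cv2.MORPH_OPEN,np.ones((9,9)));m=cv2.morphologyEx(m,cv2.MORPH_CLOSE,np.ones((61,61)))
r=cv2.minAreaRect(max(cv2.findContours(m,0,2)[0],key=cv2.contourArea)); print('block',r,[510+110-r[0][1]/4,-346+110-r[0][0]/4],np.array(r[1])/4)
for z in (93,75):
  for t,(x,y) in dict(rk=(478,-337),ok=(546,-357)).items():
    b=rect(w,o,x,y,z,26,8); g=cv2.cvtColor(b,cv2.COLOR_RGB2GRAY); q=(g<60).astype(np.uint8)
    n,l,st,ct=cv2.connectedComponentsWithStats(q); i=1+np.argmax(st[1:,4]); rr=cv2.minAreaRect(np.argwhere(l==i)[:,::-1].astype(np.float32))
    print(t,z,'centre',x+26-rr[0][1]/8,y+26-rr[0][0]/8,'size',np.array(rr[1])/8,'ang',rr[2])
E
python3 k.py
python3 -m creep '[[[0,0,0.12],[0,0,0]],[[0,0,0.12],[0,0,0]],[[0,0,0.12],[0,0,0]],[[0,0,0],[0,0,0]],[[0,0,0],[0,0,0]]]' 1
python3 k.py
```

```text
[ 478.21470928 -337.05927572  253.87319692] yaw_y 72.53658004180572
block ((438.4451599121094, 449.3350830078125), (223.60446166992188, 636.427001953125), 16.55036163330078) [507.6662292480469, -345.61128997802734] [ 55.90111542 159.10675049]
rk 93 centre 472.70251846313477 -335.2778663635254 size [ 9.49205589 34.20793915] ang 17.255111694335938
ok 93 centre 538.3050003051758 -354.6732749938965 size [ 9.37374306 33.67666626] ang 17.19854164123535
rk 75 centre 477.0186367034912 -336.6407718658447 size [10.11455917 36.37989807] ang 17.306732177734375
ok 75 centre 546.8507785797119 -357.32958602905273 size [ 9.97228527 35.84407425] ang 16.927513122558594
time: 12.18
ee_pos: [477.9, -337.1, 199.8]
eef_rot: [0.152, 0.988, 0.001, -0.001]
ft_force: [0.6, -0.2, -0.4]
finger_gap: 0.999
grip_force: 0.0
[ 477.88047518 -337.10984566  199.78843262] yaw_y 72.52573299533977
block ((438.9624328613281, 450.3108215332031), (220.4742431640625, 638.5477294921875), 16.58009147644043) [507.4222946166992, -345.74060821533203] [ 55.11856079 159.63693237]
rk 93 centre 471.8020210266113 -335.15259552001953 size [ 9.59661961 34.47480774] ang 16.097644805908203
ok 93 centre 537.0373878479004 -354.65288162231445 size [ 9.71988964 37.31473541] ang 16.238840103149414
rk 75 centre 477.13023567199707 -336.80924797058105 size [10.31615543 37.23144913] ang 16.176193237304688
ok 75 centre 547.4279479980469 -357.79498291015625 size [10.51069546 40.5896225 ] ang 16.389541625976562
```

```bash
python3 -m creep '[[[0.006,0,0.16],[0,0,-0.006]],[[0,0,0.16],[0,0,0]],[[0,0,0.16],[0,0,0]],[[0,0,0.16],[0,0,0]],[[0,0,0.15],[0,0,0]]]' 1
python3 -m creep '[[[0,0,0],[0,0,0]],[[0,0,0],[0,0,0]],[[0,0,0],[0,0,0]],[[0,0,0],[0,0,0]],[[0,0,0],[0,0,0]]]' -1 60
python3 -m creep '[[[0,0,0],[0,0,0]],[[0,0,0],[0,0,0]],[[0,0,0],[0,0,0]],[[0,0,0],[0,0,0]],[[0,0,0],[0,0,0]]]'
python3 - <<'E'
from h import *
o=arm.get_obs(); w=cams.grab_frame('wrist'); save(w['img'],'w4.png'); print(o['ee_pos'],o['ft_force'],o['moment'],o['grip_force'])
E
```

```text
time: 12.65
ee_pos: [478.4, -338.6, 83.3]
eef_rot: [0.143, 0.99, -0.001, 0.001]
ft_force: [-0.5, 0.4, 0.4]
finger_gap: 1.003
grip_force: 0.0
time: 13.07
ee_pos: [478.6, -339.0, 84.9]
eef_rot: [0.143, 0.99, -0.001, 0.002]
ft_force: [-0.1, 0.7, 0.0]
finger_gap: 0.295
grip_force: 0.0
time: 13.48
ee_pos: [478.1, -338.6, 84.0]
eef_rot: [0.143, 0.99, -0.001, 0.001]
ft_force: [-0.7, 1.0, 7.6]
finger_gap: 0.111
grip_force: 58.7
[ 478.11387492 -338.57956804   83.98003413] [-0.68118065  1.03758586  7.55330137] [0.14250803 0.13253343 0.01852201] 58.665520548820496
```

View pics/w4.png

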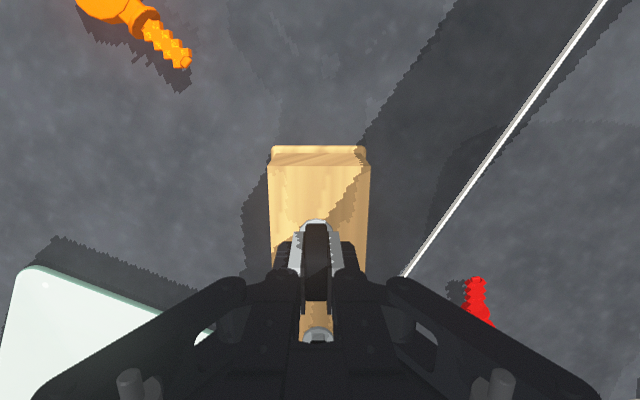

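Key gripped: head between the pads at (316,250), with the oblong key clear at (317,335). Lift, turn and move over the lock.

```bash
python3 -m creep '[[[0,0,-0.04],[0,0,0]],[[0,0,-0.08],[0,0,0]],[[0,0,-0.1],[0,0,0]],[[0,0,-0.15],[0,0,0]],[[0,0,-0.2],[0,0,0]]]' -1 90
python3 -m creep '[[[0,0,-0.2],[0,0,0]],[[0,0,-0.2],[0,0,0]],[[0,0,0],[0,0,-0.0373]],[[0,0,0],[0,0,-0.0373]],[[0,0,0],[0,0,0]]]'
for i in 1 2 3; do python3 -m creep '[[[-0.0281,0.1619,0],[0,0,0]],[[-0.0281,0.1619,0],[0,0,0]],[[-0.0281,0.1619,0],[0,0,0]],[[-0.0281,0.1619,0],[0,0,0]],[[-0.0281,0.1619,0],[0,0,0]]]' >/dev/null; done
python3 -m creep '[[[0,0,0],[0,0,0]],[[0,0,0],[0,0,0]],[[0,0,0],[0,0,0]]]'
python3 - <<'E'
from h import *
o=arm.get_obs(); w=cams.grab_frame('wrist'); save(cv2.resize(w['img'][100:340,160:480],(800,600),interpolation=cv2.INTER_CUBIC),'w5.png'); M=R.from_quat(o['eef_rot']).as_matrix(); print(o['ee_pos'],'yaw_y',np.degrees(np.arctan2(M[1,1],M[0,1])),o['grip_force'])
P=lambda x,y,z: proj(w,o['ee_pos']+M@[x,y,z],o)
for n,p in dict(tip=(0,0,69),tipx5=(5,0,69),coll=(0,0,38),collf=(10,0,36)).items(): print(n,((P(*p)-[160,100])*2.5).round(0))
print('lock',((proj(w,[560.3,21.9,97],o)-[160,100])*2.5).round(0))
for r in spotter.regions_of(w,'lock_mouth')[:2]+spotter.regions_of(w,'plug')[:2]: print(r['conf'],r['bbox'],atz(w,r['bbox'][:2],97,o))
E
```

```text
time: 13.95
ee_pos: [475.9, -336.7, 166.6]
eef_rot: [0.143, 0.99, 0.001, -0.002]
ft_force: [0.6, 0.0, -1.4]
finger_gap: 0.105
grip_force: 87.7
time: 14.37
ee_pos: [477.4, -338.1, 229.3]
eef_rot: [0.025, 1.0, -0.001, 0.001]
ft_force: [-0.3, 0.9, -0.8]
finger_gap: 0.103
grip_force: 87.7
time: 15.87
ee_pos: [559.3, 22.2, 227.4]
eef_rot: [0.027, 1.0, -0.0, -0.001]
ft_force: [0.1, -0.2, 0.0]
finger_gap: 0.106
grip_force: 88.0
[559.26556051  22.18850821 227.40163531] yaw_y 86.89927037480933 87.96504735946655
tip [388. 290.]
tipx5 [388. 272.]
coll [388. 342.]
collf [388. 305.]
lock [388. 225.]
0.75 [317.0, 188.8, 27.7, 30.5] [559.27432632  23.55653783  97.        ]
0.72 [462.8, 188.1, 59.7, 61.0] [565.48531048 147.51756013  97.        ]
0.49 [316.9, 190.4, 24.8, 31.9] [560.69535022  23.39451081  97.        ]
```

View pics/w5.png

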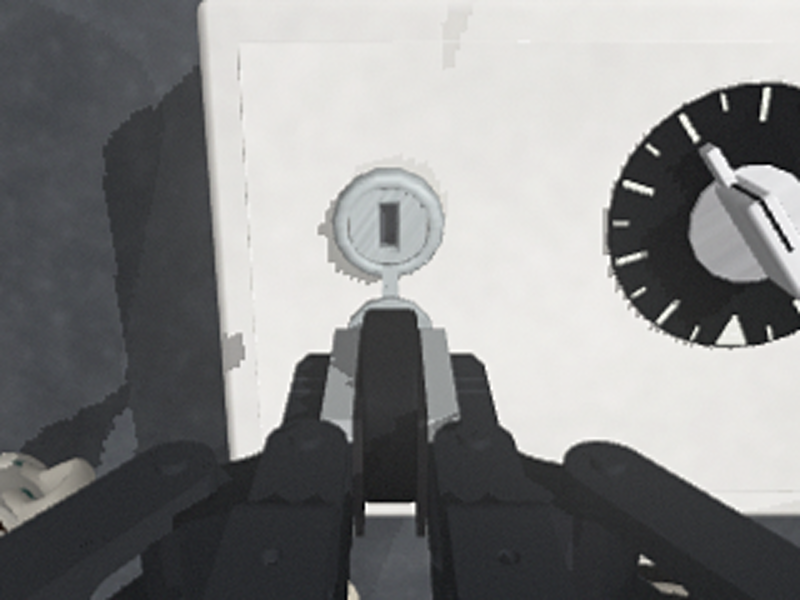

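Lock keyway at crop (389,225), exactly as predicted. Blade at column 390, collar edge at row 297, so the key sits about 1.5 mm toward tool +x. Correct for that, lower to about 5 mm above the mouth and look closely.

```bash
python3 -m creep '[[[-0.0167,0,0.125],[0,0,0]],[[0,0,0.125],[0,0,0]],[[0,0,0.125],[0,0,0]],[[0,0,0],[0,0,0]],[[0,0,0],[0,0,0]]]'
python3 -m creep '[[[0,0,0],[0,0,0]],[[0,0,0],[0,0,0]],[[0,0,0],[0,0,0]]]'
cat > v.py <<'E'
from h import *
import sys
o=arm.get_obs(); w=cams.grab_frame('wrist'); M=R.from_quat(o['eef_rot']).as_matrix(); print(o['ee_pos'],'yaw_y',np.degrees(np.arctan2(M[1,1],M[0,1])),o['grip_force'],o['ft_force'])
im=cv2.resize(w['img'][170:290,240:400],(800,600),interpolation=cv2.INTER_CUBIC)
P=lambda p: ((p-[240,170])*5).round(0)
for n,p in dict(tip=(1.5,0,69),tipx5=(6.5,0,69),bl=(8.5,0,64),coll=(11.5,0,38)).items(): print(n,P(proj(w,o['ee_pos']+M@p,o)))
print('lock',P(proj(w,[560.3,21.9,97],o)),'lockends',P(proj(w,[552.3,22.3,97],o)),P(proj(w,[568.3,21.5,97],o)))
save(im,sys.argv[1])
E
python3 v.py w6.png
```

```text
time: 16.43
ee_pos: [561.3, 21.7, 170.5]
eef_rot: [0.027, 1.0, 0.0, -0.001]
ft_force: [-0.7, -0.1, 0.2]
finger_gap: 0.102
grip_force: 87.9
time: 16.68
ee_pos: [563.1, 22.1, 173.3]
eef_rot: [0.027, 1.0, -0.0, 0.001]
ft_force: [-0.6, -0.7, -0.8]
finger_gap: 0.104
grip_force: 87.9
[563.09774819  22.13598157 173.34549992] yaw_y 86.9607338234929 87.89188742637634 [-0.56688987 -0.67155828 -0.75739048]
tip [376. 219.]
tipx5 [376. 184.]
bl [376. 183.]
coll [376. 240.]
lock [374. 189.] lockends [373. 133.] [374. 244.]
```

View pics/w6.png

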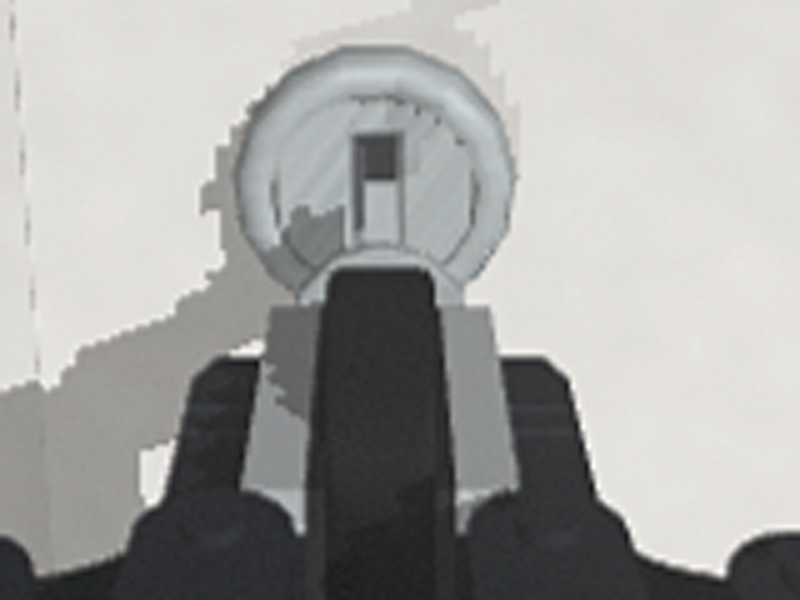

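Keyway at columns 353–403, top row 133. Blade centre is at about column 381, so it is laterally aligned. The collar edge at row 244 shows the key about 1.6 mm too far in world x. I'll shift by that and enter gently.

```bash
python3 -m creep '[[[0.0105,0,0],[0,0,0]],[[0,0,0.02],[0,0,0]],[[0,0,0.02],[0,0,0]],[[0,0,0.02],[0,0,0]],[[0,0,0],[0,0,0]]]'
python3 -m creep '[[[0,0,0.01],[0,0,0]],[[0,0,0.01],[0,0,0]],[[0,0,0],[0,0,0]]]'
python3 -m creep '[[[0,0,0.01],[0,0,0]],[[0,0,0.01],[0,0,0]],[[0,0,0],[0,0,0]]]'
```

```text
time: 17.15
ee_pos: [560.3, 22.5, 161.7]
eef_rot: [0.026, 1.0, 0.0, -0.0]
ft_force: [0.5, -0.2, -0.5]
finger_gap: 0.106
grip_force: 87.9
time: 17.4
ee_pos: [560.9, 22.4, 159.4]
eef_rot: [0.026, 1.0, -0.0, 0.0]
ft_force: [2.3, 0.2, -1.5]
finger_gap: 0.103
grip_force: 87.9
time: 17.65
ee_pos: [560.8, 22.4, 156.3]
eef_rot: [0.026, 1.0, -0.0, 0.0]
ft_force: [1.9, -0.1, -0.8]
finger_gap: 0.104
grip_force: 87.9
```

The tip is about 10 mm inside with almost no force. Continue down.

```bash
for i in 1 2 3; do python3 -m creep '[[[0,0,0.013],[0,0,0]],[[0,0,0.013],[0,0,0]],[[0,0,0],[0,0,0]]]'; done
```

```text
time: 17.9
ee_pos: [560.8, 22.4, 152.6]
eef_rot: [0.026, 1.0, -0.0, 0.0]
ft_force: [1.7, -0.1, 0.3]
finger_gap: 0.101
grip_force: 88.2
time: 18.15
ee_pos: [560.8, 22.4, 148.3]
eef_rot: [0.026, 1.0, 0.0, 0.0]
ft_force: [3.7, 0.1, -1.4]
finger_gap: 0.103
grip_force: 88.1
time: 18.4
ee_pos: [560.8, 22.4, 144.9]
eef_rot: [0.026, 1.0, -0.0, 0.0]
ft_force: [2.6, 0.1, 0.1]
finger_gap: 0.099
grip_force: 88.3
```

```bash
for i in 1 2 3; do python3 -m creep '[[[0,0,0.012],[0,0,0]],[[0,0,0.012],[0,0,0]],[[0,0,0],[0,0,0]]]'|grep -E 'pos|ft|rot'; done; python3 v.py w7.png
```

```text
ee_pos: [560.8, 22.4, 140.8]
eef_rot: [0.026, 1.0, -0.0, 0.0]
ft_force: [4.0, -0.2, -2.1]
ee_pos: [560.8, 22.4, 138.4]
eef_rot: [0.026, 1.0, -0.0, 0.0]
ft_force: [1.2, 0.3, 4.6]
ee_pos: [561.1, 22.4, 135.0]
eef_rot: [0.026, 1.0, -0.0, 0.0]
ft_force: [0.0, 0.1, 6.6]
[561.05104359  22.43100426 134.99699748] yaw_y 86.98088066682556 89.11506772041321 [0.0410744  0.09100099 6.62803181]
tip [376. 219.]
tipx5 [376. 184.]
bl [376. 183.]
coll [376. 240.]
lock [371. 328.] lockends [371. 263.] [371. 392.]
```

View pics/w7.png

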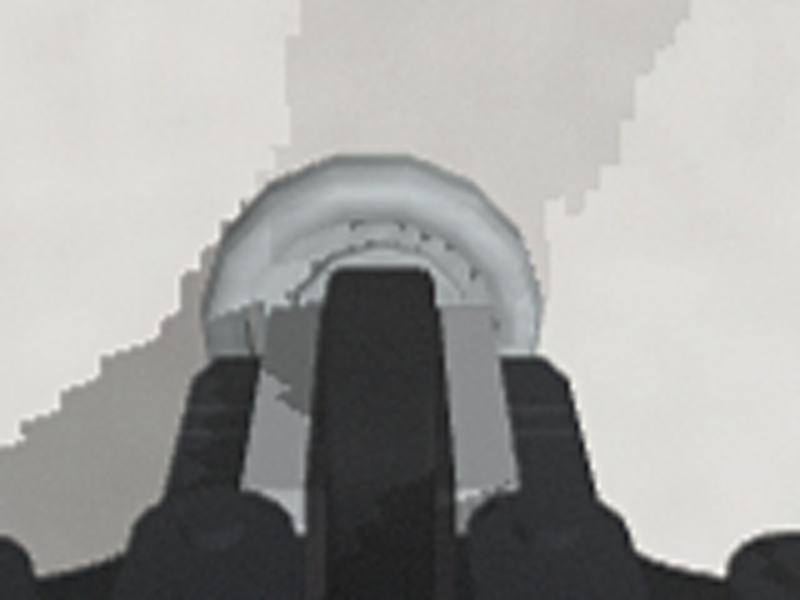

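The key has not slipped in the hand (head top still at row 267). The collar is inside the rosette, nearly down. Push on in small steps.

```bash
for i in 1 2 3 4; do python3 -m creep '[[[0,0,0.01],[0,0,0]],[[0,0,0],[0,0,0]],[[0,0,0],[0,0,0]]]'|grep -E 'pos|ft'; done
```

```text
ee_pos: [561.2, 22.4, 134.9]
ft_force: [-2.0, 0.1, 13.2]
ee_pos: [561.4, 22.4, 134.8]
ft_force: [-6.2, 0.6, 19.7]
ee_pos: [561.6, 22.4, 134.8]
ft_force: [-9.2, 0.8, 25.5]
ee_pos: [561.7, 22.4, 134.7]
ft_force: [-11.6, 1.1, 32.0]
```

At 32 N the depth holds at TCP z 134.8 (135 expected for home), so it is seated. Ease the push to about 15 N, then turn clockwise.

```bash
python3 -m creep '[[[0,0,-0.022],[0,0,0]],[[0,0,0],[0,0,0]],[[0,0,0],[0,0,0]],[[0,0,0],[0,0,0]]]'|grep -E 'pos|ft'
for i in 1 2 3; do python3 -m creep '[[[0,0,0],[0,0,0.03]],[[0,0,0],[0,0,0.03]],[[0,0,0],[0,0,0.03]],[[0,0,0],[0,0,0.03]],[[0,0,0],[0,0,0]]]'|grep -E 'pos|ft|rot'; python3 -c "
from h import *
o=arm.get_obs(); M=R.from_quat(o['eef_rot']).as_matrix(); print(np.degrees(np.arctan2(M[1,1],M[0,1])),o['moment'])"; done
```

```text
ee_pos: [561.6, 22.4, 134.9]
ft_force: [-3.5, 0.4, 17.6]
ee_pos: [562.1, 21.3, 134.9]
eef_rot: [0.215, 0.977, -0.001, 0.002]
ft_force: [-1.7, -3.6, 15.3]
65.20620219098419 [-0.59508068  0.37323244  0.03989434]
ee_pos: [561.9, 20.9, 134.9]
eef_rot: [0.394, 0.919, -0.001, 0.002]
ft_force: [-2.7, -4.4, 16.6]
43.613034690796106 [-0.86832354  0.60497707 -0.00772165]
ee_pos: [561.5, 20.7, 134.9]
eef_rot: [0.559, 0.829, -0.001, 0.002]
ft_force: [-4.1, -5.8, 17.2]
22.015023668805423 [-1.02745725  0.92042369 -0.01737379]
```

```bash
cat > m.py <<'E'
from h import *
o=arm.get_obs(); M=R.from_quat(o['eef_rot']).as_matrix(); print(np.degrees(np.arctan2(M[1,1],M[0,1])).round(2),o['moment'].round(2),o['ft_force'].round(1),o['ee_pos'].round(1),o['finger_gap'],o['grip_force'])
E
for i in 1 2 3 ; do python3 -m creep '[[[0,0,0],[0,0,0.02]],[[0,0,0],[0,0,0.02]],[[0,0,0],[0,0,0.02]],[[0,0,0],[0,0,0]],[[0,0,0],[0,0,0]]]'>/dev/null; python3 m.py; done
```

```text
11.4 [-0.96  0.98  0.15] [-5.2 -4.9 18.5] [561.3  20.7 134.9] 0.10148726580015116 90.70292115211487
0.61 [-1.01  1.2   0.06] [-5.8 -4.6 17.9] [561.1  20.7 134.9] 0.10300142294922296 90.79905867576599
-10.19 [-0.95  1.31  0.09] [-6.6 -5.  19.4] [560.9  20.7 134.9] 0.09907688284959938 90.92429280281067
```

```bash
for i in 1 2 3 ; do python3 -m creep '[[[0,0,0],[0,0,0.01]],[[0,0,0],[0,0,0.01]],[[0,0,0],[0,0,0]],[[0,0,0],[0,0,0]]]'>/dev/null; python3 m.py; done; python3 v.py w8.png
```

```text
-13.79 [-0.98  1.34  0.11] [-6.6 -6.2 18.9] [560.9  20.7 134.9] 0.10772754812888097 90.9447991847992
-17.39 [-0.98  1.44  0.14] [-6.8 -5.3 19. ] [560.8  20.8 134.9] 0.1036314736362947 90.9808337688446
-20.97 [-0.84  1.45  0.28] [-7.4 -4.  20.3] [560.7  20.9 134.9] 0.1018075167322101 91.0184383392334
[560.69283468  20.87966378 134.8618577 ] yaw_y -20.9661955265395 91.0184383392334 [-7.43689063 -3.97825695 20.34505472]
tip [384. 216.]
tipx5 [384. 181.]
bl [384. 180.]
coll [385. 236.]
lock [378. 323.] lockends [311. 344.] [447. 303.]
```

View pics/w8.png

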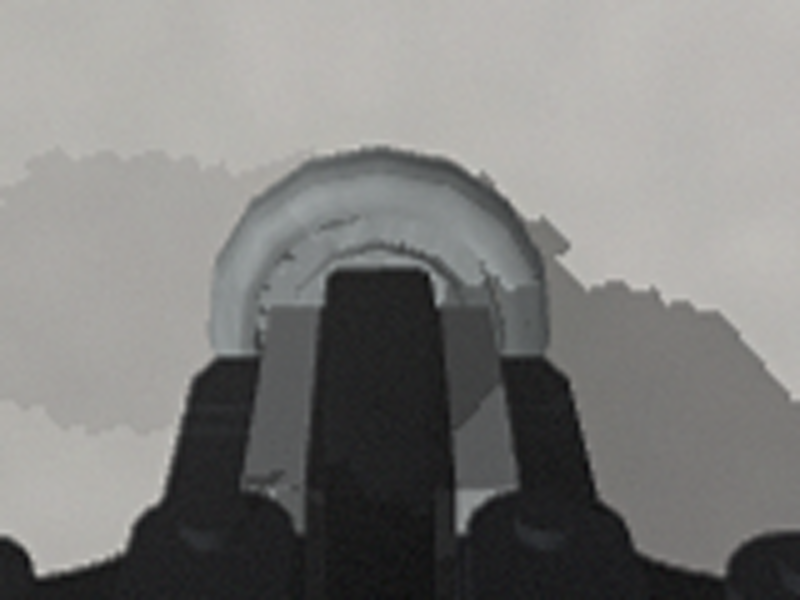

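The key is still square in the hand, the plug's face marks have rotated left, and the moment now rises (0.14→0.28 N m). That is the stop. Hold briefly, then hand in.

```bash
python3 -m creep '[[[0,0,0],[0,0,0]],[[0,0,0],[0,0,0]],[[0,0,0],[0,0,0]],[[0,0,0],[0,0,0]],[[0,0,0],[0,0,0]]]'; python3 m.py; python3 -c "
from cell import sign_off; print(sign_off())"
```

```text
time: 24.5
ee_pos: [560.7, 20.9, 134.9]
eef_rot: [0.824, 0.567, -0.002, 0.001]
ft_force: [-7.6, -4.8, 19.1]
finger_gap: 0.11
grip_force: 91.0
-20.96 [-0.86  1.4   0.23] [-7.6 -4.8 19.1] [560.7  20.9 134.9] 0.10981343255093555 91.01873517036438
the job is handed in; nothing more can be done
None
```

I handed the job in at 24.5 s with the dial at 40 and the round-headed key fully home, turned clockwise to its stop and still gripped and held there; the sign-off gave no verdict, so these are my own camera and force readings.

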